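# Set the temperature probe clear of the glaze warmer's pan

## Task

Take the temperature probe out of the wooden stand, put it through the gland in the lid of the glaze warmer and slide it down gently until its tip rests on the bottom of the pan inside. See how much stem then stands out of the gland, and draw the probe back until 10 mm more stands out, so that its tip hangs 10 mm clear of the pan. Let go, leaving it gripped by the gland, and leave everything else where it is.

Things in the scene. Friction and masses are not known exactly. Their poses are not given: they have to be found in the camera images.
- probe: the temperature probe: a straight plain steel stem 10 mm in diameter and 165 mm long (its last 4 mm taper to 7 mm), carrying above it a black cylindrical handle 24 mm in diameter and 50 mm tall (165 to 215 mm above the tip). About 0.12 kg. It stands upright in one of the stand's two bores, tip down. Origin at the tip, z up along the stem.
- probe_tip (a point): the probe's tip, the origin of the probe, axes as the probe.
- probe_handle (a point): the middle of the probe's black handle, on its axis, 190 mm above the tip: the place to grip it; any grip force will do.
- stand: the wooden block that holds the probe, fixed: 66 mm (its x) x 176 mm (its y) x 72 mm tall, with two upright blind bores 11.5 mm in diameter and 60 mm deep, at y = -50 and +50 mm in its frame. Origin under its middle.
- warmer: the glaze warmer, fixed: a round steel drum 198 mm in diameter with a flat closed metal lid, 105 mm above the table, two short black grips at +y and -y (to 119 mm from the middle), a dial panel on its -x side, and a black lid knob 34 mm across at x = +40 mm, its top at z = 129 mm. Origin under its middle. The gland stands on the lid at x = -42 mm, y = 0.
- gland (a point): middle of the gland's mouth, 127 mm above the table, axis upright: a nut with a conical mouth 20 mm wide, narrowing over 7 mm to a sleeve of 12 mm bore. 15 mm under the mouth silicone lips grip the stem: they resist sliding either way with about 3 to 7 N and hold the probe where it is left.
- sleeve_end (a point): lower end of the gland's sleeve under the lid, unseen, 56 mm below the mouth. Below it only the pan's flat bottom stops the stem. Pans of different depth are used: the bottom lies anywhere from 70 to 112 mm under the mouth. It stands on a sprung hotplate, gives about 1 mm for 10 N and springs back; more than 20 N on it does damage.
- skewer: the tool beside the probe in the stand: same 10 mm steel stem, 80 mm long, with a pear-shaped wooden handle 28 mm across and 46 mm tall; its top stands 138 mm above the table. Origin at its tip, z up along it. Leave it in the stand.
- spoon: a 170 mm brass spoon lying on the table. Origin under its middle. Leave alone.
- cutter: a steel ring cutter, 68 mm across, 35 mm tall, standing on the table near the robot. Origin under its middle. Leave alone.
- bowl: a white bowl, 110 mm across, 50 mm tall. Origin under its middle. Leave alone.
- shaker: a steel sugar shaker, 68 mm across, 130 mm tall. Origin under its middle. Leave alone.

How it is judged:
By the outcome, as a careful person would: the job done as asked, in the order asked, and still so for the second after the job is handed in, with the robot touching nothing.
It also fails if it takes over 53 s, if anything falls off the work surface, if the arm or the gripper's body presses on something with over 40 N, if the wrist force passes 120 N, or if a joint passes its speed limit or range.

## Robot

A 6-joint arm with a two-finger parallel gripper is mounted at the origin on the work surface. World frame = base frame: x ahead of the robot, y to its left, z up, the work surface at z = 0. Lengths are in m, angles in rad, forces in N, time in s.
With the tool pointing down it reaches from about 0.35 to 0.975 m from the base axis. Payload 4.9 kg.
Tool frame: the origin (TCP) lies at the very end of the fingers, on their centre line; the grasp point (between the pads) lies manip.grip_point_offset behind it (manip.grip_point_offset is the distance from the TCP to the grasp point, in m); z points along the fingers, y is the line along which they close (so a half turn about z gives the same grasp; the last joint's range is limited). The gripper opens to 85 mm and grips with 20 to 120 N. Pads are 22 mm wide; open, the fingers measure 114 mm over their backs; the gripper's body (76 mm by 85 mm) begins 54 mm behind the grasp point. The pads swing forward as they close: fully open they stand 13 mm farther back than shut.
Start: joints at [1.014, 0.053, 1.613, -0, 1.476, -0.119], TCP at [0.265, 0.566, 0.192] pointing down, gripper open.
Joint ranges: [-3.01, 3.01], [-1.01, 2.22], [0.06, 2.58], [-1.02, 4.17], [0.09, 2.62], [-3.14, 3.14]. Speed limits (rad/s): [2.57, 2.57, 3.14, 3.14, 3.14, 3.14].

## Interface

Orientations are given as a unit quaternion [w, x, y, z].
In Python, from plant import manip gives the robot as it stands.
- The arm moves only by the shell command python3 -m crank 'ROWS' [OPENING]. ROWS is JSON, a list of rows, each an object of numbers: "x", "y", "z": the shift along the tool's x, y, z in cm; "turn": the turn about the tool's z in rad. In form: [{"x": .., "y": .., "z": .., "turn": ..}, ...]. A call has 1 to 5 rows; each row shifts and turns the commanded pose from where the row before left it, along the tool's axes as they then stand; what a row does not reach is not made up. A row lasts 1/10 s, in which the tool goes at most 50 mm and 8.59 degrees, less where a joint would pass 70% of its speed; a pose out of reach is approached as far as the arm can. A call with a gripper value outside its range is refused whole. OPENING is the opening in per cent of the stroke, from 0 (shut) to 100 (fully open), set as the call begins (- or left out, the last holds). The fingers move at their own pace and stop on an object; the grip force is fixed at half the most. Time passes only in rows, so rows that do not move let the fingers close. It gives the time, the measured TCP pose, the force, the opening and the grip force at its end, in the units of the state.
- manip.state(): the state, without advancing time (a new reading comes with each control period).
- manip.grab_frame(name): name is "side" or "top" or "wrist"; returns (picture, depth): 480x640x3 uint8, red, green, blue; 480x640 float32, m along the optical axis (not along the pixel's ray), 0 where there is no reading.
- manip.camera_model(name): a dict with "mtx" (3x3 intrinsics, pixels), "world_to_cam" (4x4, takes a point from world to camera coordinates). Camera axes: x right, y down, z forward; pixel columns grow to the right and rows downward; lengths in m; the calibration is good to about 2 mm. A picture is of the moment at which its call begins: read the wrist's pose just before it. camera_model takes no time and is no camera call; for the wrist camera it gives the pose at the moment of the call.
- manip.job_done(): hands the job in; it is judged then, once.
The state is a dict: "time": time; "joint_pos": joint angles; "joint_vel": joint speeds; "joint_efforts": joint torques, N m; "tool_pos": TCP position; "tool_rot": TCP orientation; "contact_force": force on the tool from outside, world axes, zero at the start; "ft_torque": the same for the moment, N m; "gripper_width": opening from 0.0 (shut) to 1.0 (fully open); "grasp_force": force on a finger pad.
Only numpy, scipy, OpenCV 4.12 (cv2) and the standard library are available. Lean on these libraries where they do the work, as an engineer would, in place of code of your own. Each camera call takes 0.05 s, during which the arm holds its last target. There are 200 camera calls.

## Working session

There is one attempt and no reset: what is moved stays moved. The work goes in short steps, Python scripts to look and compute and a shell command to move; the robot and the scene stay as the last step left them, time stands still between calls to the robot, and variables do not carry over. Pictures are saved under pics/ and viewed, at most 10 in all, crops included, and the job is handed in when it is done.

```bash
mkdir -p pics
python3 - <<'E'
from plant import manip
import cv2,numpy as np
s=manip.state();print(s,manip.grip_point_offset)
for n in("side","top"):
    p,d=manip.grab_frame(n);cv2.imwrite(f"pics/{n}0.png",p[:,:,::-1]);np.savez(f"{n}0.npz",p=p,d=d,**manip.camera_model(n));print(manip.camera_model(n))
E
```

```text
{'time': 0.0, 'joint_pos': array([ 1.01400319e+00,  5.33673576e-02,  1.61430602e+00,  8.89846706e-06,
        1.47601104e+00, -1.19008206e-01]), 'joint_vel': array([-0.00171954, -0.0001522 , -0.00143142,  0.00016555, -0.00203913,
       -0.00079589]), 'joint_efforts': array([-2.47220305e-04, -3.93699038e+01, -3.70168269e+01, -1.46591028e-04,
        7.42087956e-03,  8.40321434e-06]), 'tool_pos': array([0.26458146, 0.56544814, 0.19084942]), 'tool_rot': array([-3.50895627e-04,  2.17148944e-01,  9.76137922e-01, -9.85271504e-04]), 'contact_force': array([ 0.06376537, -0.06977032, -1.0590184 ]), 'ft_torque': array([-0.02751169, -0.05138023,  0.00111027]), 'grasp_force': 0.0, 'gripper_width': 1.0063308043815424} 0.0187
{'mtx': array([[456.17134666,   0.        , 319.87951974],
       [  0.        , 456.17134666, 235.34685835],
       [  0.        ,   0.        ,   1.        ]]), 'world_to_cam': array([[-0.9957358 , -0.08952242, -0.02227009,  0.50510622],
       [-0.04795667,  0.70854872, -0.70403044,  0.15433342],
       [ 0.07880595, -0.69996032, -0.70982053,  1.04589403],
       [ 0.        ,  0.        ,  0.        ,  1.        ]])}
{'mtx': array([[562.53305997,   0.        , 323.33711984],
       [  0.        , 562.53305997, 232.51230368],
       [  0.        ,   0.        ,   1.        ]]), 'world_to_cam': array([[-0.0212566 , -0.99966686, -0.01463982,  0.00271357],
       [-0.99273404,  0.02283933, -0.11814183,  0.51838518],
       [ 0.11843683,  0.01202215, -0.99288881,  1.3501838 ],
       [ 0.        ,  0.        ,  0.        ,  1.        ]])}
```

View pics/side0.png

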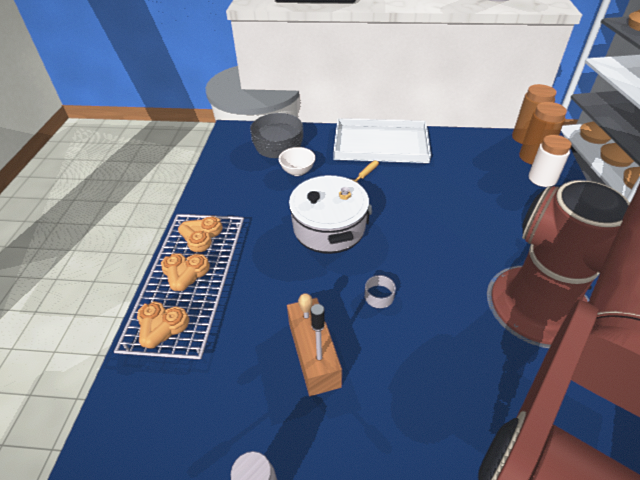

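View pics/top0.png

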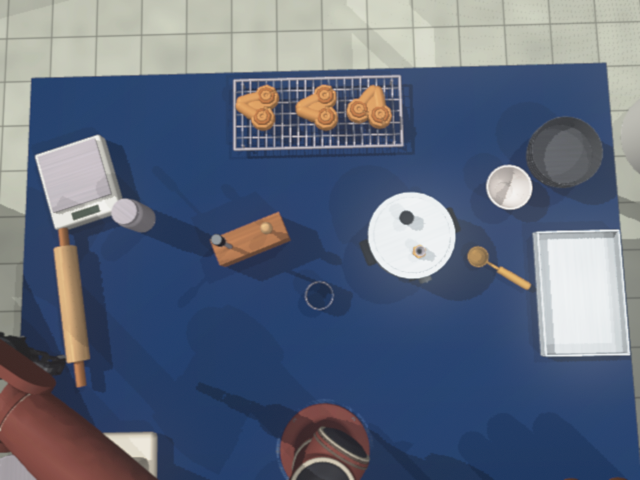

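The side view shows the probe handle at (318,317), the skewer at (305,301) and the gland at (346,193). The top view shows the handle at (217,240), the skewer at (265,228), the gland at (419,251) and the lid knob at (406,217).

```bash
cat > h.py <<'E'
import numpy as np,cv2
def ray(c,u,v):
    T=np.array(c["world_to_cam"]);R=T[:3,:3];o=-R.T@T[:3,3]
    d=R.T@np.linalg.solve(c["mtx"],[u,v,1.]);return o,d
def tri(rs):
    A=np.zeros((3,3));b=np.zeros(3)
    for o,d in rs:
        d=d/np.linalg.norm(d);P=np.eye(3)-np.outer(d,d);A+=P;b+=P@o
    x=np.linalg.solve(A,b);return x,[np.linalg.norm(np.cross(x-o,d/np.linalg.norm(d))) for o,d in rs]
def plane(r,z): o,d=r;return o+d*(z-o[2])/d[2]
def blob(m,roi):
    u0,v0,u1,v1=roi;n,l,s,c=cv2.connectedComponentsWithStats(m[v0:v1,u0:u1].astype(np.uint8))
    i=1+np.argmax(s[1:,4]);return c[i]+[u0,v0],s[i]+[u0,v0,0,0,0]
E
python3 - <<'E'
from h import *
S=dict(np.load("side0.npz"));T=dict(np.load("top0.npz"))
dark=lambda p:(p.max(2)<95)&(p.max(2).astype(int)-p.min(2)<28)
for nm,rs,rt in(("handle",(305,300,332,332),(205,228,230,250)),("knob",(300,185,325,207),(395,205,418,228))):
    a,sa=blob(dark(S["p"]),rs);b,sb=blob(dark(T["p"]),rt)
    print(nm,a,sa,b,sb,*tri([ray(S,*a),ray(T,*b)]))
brown=lambda p:(p[:,:,0].astype(int)-p[:,:,2]>40)
a,sa=blob(brown(S["p"]),(335,182,358,203));b,sb=blob(brown(T["p"]),(408,240,430,262))
print("gland",a,sa,b,sb,*tri([ray(S,*a),ray(T,*b)]))
# lid ellipse/ stand from top
m=((T["p"].min(2)>140)[:, :]).astype(np.uint8);roi=np.zeros_like(m);roi[185:285,360:465]=1
c=max(cv2.findContours(m*roi,0,2)[0],key=cv2.contourArea);(u,v),r=cv2.minEnclosingCircle(c);print("lid",u,v,r,plane(ray(T,u,v),.105))
for n,D,roi in(("S",S,(335,182,358,203)),("T",T,(408,240,430,262))):
    u0,v0,u1,v1=roi;cv2.imwrite(f"pics/g{n}.png",cv2.resize(D["p"][v0-10:v1+10,u0-10:u1+10,::-1],None,fx=9,fy=9,interpolation=0))
i=np.hstack([cv2.resize(cv2.imread(f"pics/g{n}.png"),(400,400)) for n in "ST"]);cv2.imwrite("pics/g.png",i)
s=brown(T["p"]).astype(np.uint8);roi=np.zeros_like(s);roi[205:272,205:295]=1
c=max(cv2.findContours(s*roi,0,2)[0],key=cv2.contourArea);q=cv2.boxPoints(cv2.minAreaRect(c));print("stand",[plane(ray(T,*p),.072).round(3) for p in q])
E
```

```text
handle [317.6827957  320.56451613] [311 310  16  20 186] [222.         242.07142857] [217 237   9   9  42] [0.48611223 0.21088146 0.18410404] [np.float64(0.001987566799966519), np.float64(0.0019875667999666915)]
knob [313.29126214 196.51456311] [308 192  12  11 103] [406.17213115 217.3442623 ] [400 212  13  12 122] [ 0.53895124 -0.20107117  0.11851181] [np.float64(0.0003543484410794508), np.float64(0.0003543484410791785)]
gland [344.29230769 195.6       ] [339 191  12   9  65] [415.74418605 251.72093023] [413 245   9  13  43] [ 0.46103536 -0.22141317  0.10832788] [np.float64(0.0013597802175318084), np.float64(0.0013597802175318197)]
lid 411.34698486328125 234.77401733398438 44.097694396972656 [ 0.49950118 -0.21329612  0.105     ]
stand [array([0.503, 0.263, 0.072]), array([0.567, 0.098, 0.072]), array([0.499, 0.071, 0.072]), array([0.436, 0.236, 0.072])]
```

View pics/g.png

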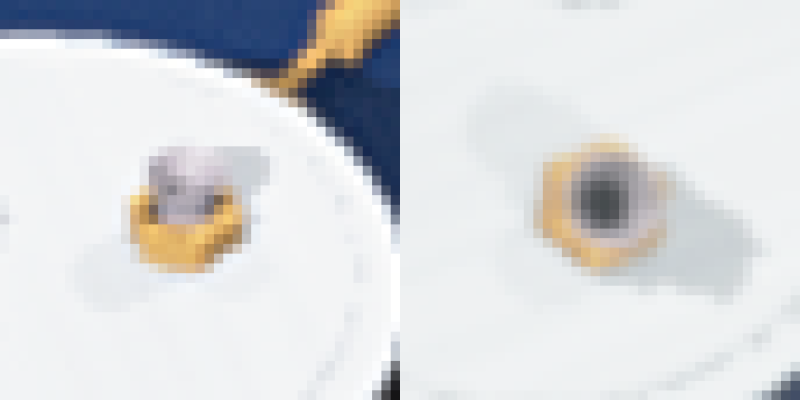

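The gland is a brass hex nut with a grey collar. Its dark mouth is at about (418.8,250.5) in the top view and (345,188.5) in the side view. The probe is at about (0.484, 0.212). I'll approach high.

```bash
python3 -m crank '[{"x":-3.4,"y":-2.2,"z":-1.5},{"x":-3.4,"y":-2.2,"z":-1.5},{"x":-3.4,"y":-2.2,"z":-1.5},{"x":-3.4,"y":-2.2,"z":-1.5}]'; python3 -m crank '[{"x":-3.4,"y":-2.2,"z":-1.5},{"x":-3.4,"y":-2.2,"z":-1.5},{"x":-3.4,"y":-2.2,"z":-1.5},{"x":-3.4,"y":-2.2,"z":-1.5},{}]'
python3 - <<'E'
from h import *
from plant import manip
T=dict(np.load("top0.npz"));S=dict(np.load("side0.npz"))
print(tri([ray(T,418.8,250.5),ray(S,345,188.5)]),plane(ray(T,418.8,250.5),.127))
c=manip.camera_model("wrist");p,d=manip.grab_frame("wrist");cv2.imwrite("pics/w1.png",p[:,:,::-1]);np.savez("w1.npz",p=p,d=d,**c)
s=manip.state();print(s["tool_pos"],s["tool_rot"]);W=np.array(c["world_to_cam"]);print(-W[:3,:3].T@W[:3,3],W[2,:3])
for P in([.484,.212,.2],[.46,-.23,.127]):
  q=W[:3]@np.r_[P,1];q=c["mtx"]@q;print(q[:2]/q[2])
E
```

```text
(array([ 0.46088687, -0.22531125,  0.1285713 ]), [np.float64(0.00023907257483419238), np.float64(0.00023907257483422553)]) [ 0.46077779 -0.22554616  0.127     ]
[0.26465994 0.5655823  0.19114885] [-2.69258945e-04  2.17152768e-01  9.76137301e-01 -7.56852748e-04]
[0.2028083  0.59460756 0.3733704 ] [ 0.24558697 -0.11939673 -0.96199348]
[  6.17500169 733.1747256 ]
[-306.9421053   725.20572587]schema error: expected keys x, y, z, turn
schema error: expected keys x, y, z, turn
```

View pics/w1.png

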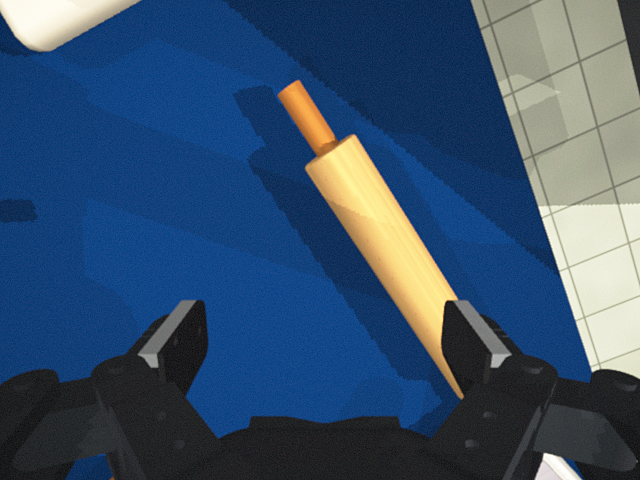

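The moves were refused because every row needs all four keys, so this picture shows the start pose: the rolling pin, with the fingers at (180,340) and (470,340). I'll repeat the move with complete rows.

```bash
python3 -m crank '[{"x":-3.4,"y":-2.2,"z":-1.5,"turn":0},{"x":-3.4,"y":-2.2,"z":-1.5,"turn":0},{"x":-3.4,"y":-2.2,"z":-1.5,"turn":0},{"x":-3.4,"y":-2.2,"z":-1.5,"turn":0}]'; python3 -m crank '[{"x":-3.4,"y":-2.2,"z":-1.5,"turn":0},{"x":-3.4,"y":-2.2,"z":-1.5,"turn":0},{"x":-3.4,"y":-2.2,"z":-1.5,"turn":0},{"x":-3.4,"y":-2.2,"z":-1.5,"turn":0},{"x":-3,"y":0,"z":0,"turn":0}]'
python3 - <<'E'
from h import *
from plant import manip
c=manip.camera_model("wrist");s=manip.state();print(s["tool_pos"],s["tool_rot"],s["joint_pos"])
W=np.array(c["world_to_cam"])
for P in([.484,.212,.2],[.484,.212,.227],[.461,-.2255,.127]):
  q=W[:3]@np.r_[P,1];q=c["mtx"]@q;print(q[:2]/q[2])
q=s["tool_rot"]
from scipy.spatial.transform import Rotation as R
print(R.from_quat(q[[1,2,3,0]]).inv().apply(np.array([.484,.212,.1835])-s["tool_pos"])*100)
E
```

```text
time: 0.55
tool_pos: [0.3512, 0.4272, 0.2522]
tool_rot: [-0.0, 0.217, 0.976, -0.0]
contact_force: [-0.3, 0.2, 0.2]
gripper_width: 0.996
grasp_force: 0.0
time: 1.05
tool_pos: [0.4654, 0.2766, 0.3154]
tool_rot: [0.002, 0.218, 0.976, 0.001]
contact_force: [1.0, -0.1, 0.6]
gripper_width: 0.994
grasp_force: 0.0
[0.46535889 0.27657696 0.31542517] [0.00219666 0.21814934 0.97591211 0.0012644 ] [ 3.99032029e-01 -1.94260038e-01  1.64547675e+00 -4.92463956e-04
  1.68533046e+00 -7.31984904e-01]
[261.83712152 270.26578388]
[256.3320532  283.35427945]
[-91.9228009  388.26367872]
[-4.38703835 -5.09453637 13.19162051]
```

Run:
```python
from h import *
from plant import manip
c=manip.camera_model("wrist");p,d=manip.grab_frame("wrist");cv2.imwrite("pics/w2.png",p[:,:,::-1]);np.savez("w2.npz",p=p,d=d,**c)
```

```text
(no output)
```

View pics/w2.png

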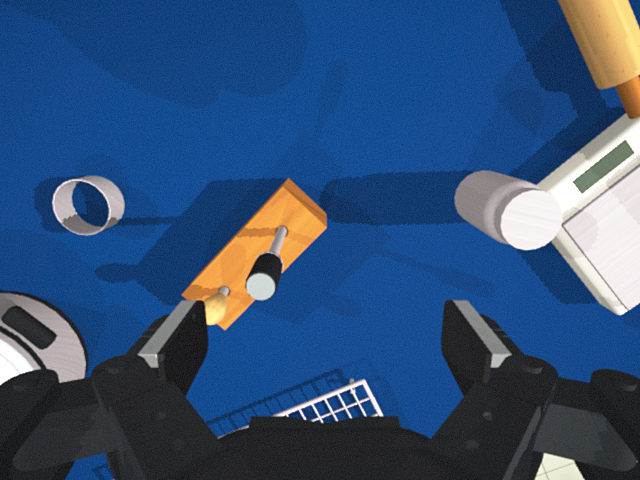

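The wrist view shows the handle's top disc at about (261,286), the stem leaving the stand at (285,230) and the skewer at (218,307). The shaker is at (530,220), lower than the fingers.

Run:
```python
from h import *
from plant import manip
from scipy.spatial.transform import Rotation as R
w=dict(np.load("w2.npz"));T=dict(np.load("top0.npz"))
def disc(D,roi,lo):
    p=D["p"].astype(int);m=(p.min(2)>lo)&(p.max(2)-p.min(2)<45);return blob(m,roi)
a,sa=disc(w,(240,266,282,304),110);print(a,sa)
u0,v0=205,228;print(T["p"][234:246,210:228].min(2))
print("w plane",plane(ray(w,*a),.227),"depth",w["d"][int(a[1]),int(a[0])])
x=(plane(ray(w,*a),.227));o,d=ray(w,*a);print("from depth",o+d*w["d"][int(a[1]),int(a[0])])
# stem base at stand top
print(plane(ray(w,285,232),.072))
s=manip.state();q=s["tool_rot"]
print(R.from_quat(q[[1,2,3,0]]).inv().apply(np.array([x[0],x[1],.1835])-s["tool_pos"])*100,s["tool_pos"])
```

```text
[260.21246006 286.01916933] [246 273  29  27 626]
[[ 41  41  48  65  87 100 101  92  81  60  60  79  94  93  89  87  84  84]
 [ 38  47  76 110 133 140 141 138 128 101  80  79  86  89  85  84  85  85]
 [ 39  69 112 139 147 148 148 148 146 132 105  73  79  91  88  85  85  85]
 [ 49  91 135 148 148 148 147 148 148 144 125  81  61  73  84  89  86  86]
 [ 71 107 141 148 147 147 147 147 148 148 135  94  51  51  74  97  90  87]
 [ 92 123 145 148 148 147 147 147 147 147 136  97  51  36  61  85  87  86]
 [ 91 121 145 148 147 147 147 148 148 147 133  87  43  32  43  63  79  83]
 [ 82 109 142 146 147 148 147 148 148 145 125  74  38  32  39  64  88  86]
 [ 77  93 122 137 146 147 149 148 146 132  95  54  32  33  41  69  93  89]
 [ 66  80  93 120 134 137 139 138 129 102  63  37  33  34  46  74  98  97]
 [ 56  79  81  86  94 101  99  90  76  56  38  32  35  39  59  85  99 101]
 [ 44  72  81  82  79  75  68  58  43  35  33  39  57  67  80  96 102 102]]
w plane [0.48709758 0.21359883 0.227     ] depth 0.29009578
from depth [0.48657442 0.21416585 0.22867406]
[0.48967899 0.21648759 0.072     ]
[-4.27082172 -4.77219286 12.99222895] [0.46832674 0.27512895 0.31328011]
```

```bash
python3 -m crank '[{"x":-2.1,"y":-2.4,"z":0,"turn":0},{"x":-2.1,"y":-2.4,"z":0,"turn":0},{"x":0,"y":0,"z":0,"turn":0},{"x":0,"y":0,"z":0,"turn":0}]'
python3 - <<'E'
from h import *
from plant import manip
from scipy.spatial.transform import Rotation as R
w=dict(np.load("w2.npz"));T=dict(np.load("top0.npz"))
x,e=tri([ray(w,260.2,286),ray(T,215.6,238.9)]);print(x,e)
s=manip.state();q=s["tool_rot"]
M=R.from_quat(q[[1,2,3,0]]);print(M.inv().apply(np.array([x[0],x[1],x[2]-.0437])-s["tool_pos"])*100,s["tool_pos"],M.as_matrix().round(4))
E
```

```text
time: 1.5
tool_pos: [0.4814, 0.2172, 0.3116]
tool_rot: [-0.0, 0.218, 0.976, 0.0]
contact_force: [-0.1, -0.1, -0.3]
gripper_width: 0.999
grasp_force: 0.0
[0.48591573 0.2151163  0.231325  ] [np.float64(0.000191044026463592), np.float64(0.0001910440264637151)]
[-5.09110438e-01  6.40843251e-03  1.23992755e+01] [0.48139233 0.2171836  0.31162255] [[-9.052e-01  4.250e-01 -9.000e-04]
 [ 4.250e-01  9.052e-01  3.000e-04]
 [ 1.000e-03 -1.000e-04 -1.000e+00]]
```

```bash
python3 -m crank '[{"x":-0.5,"y":0,"z":3,"turn":0},{"x":0,"y":0,"z":4,"turn":0},{"x":0,"y":0,"z":3.5,"turn":0},{"x":0,"y":0,"z":2.2,"turn":0},{"x":0,"y":0,"z":0,"turn":0}]';python3 -m crank '[{"x":0,"y":0,"z":0,"turn":0},{"x":0,"y":0,"z":0,"turn":0},{"x":0,"y":0,"z":0,"turn":0},{"x":0,"y":0,"z":0,"turn":0},{"x":0,"y":0,"z":0,"turn":0}]' 0;python3 -m crank '[{"x":0,"y":0,"z":0,"turn":0},{"x":0,"y":0,"z":0,"turn":0},{"x":0,"y":0,"z":0,"turn":0},{"x":0,"y":0,"z":0,"turn":0},{"x":0,"y":0,"z":0,"turn":0}]'
```

```text
time: 2.0
tool_pos: [0.4828, 0.2156, 0.1803]
tool_rot: [-0.004, 0.216, 0.976, -0.002]
contact_force: [-0.6, 1.2, 0.2]
gripper_width: 1.0
grasp_force: 0.0
time: 2.5
tool_pos: [0.4869, 0.2145, 0.1878]
tool_rot: [0.001, 0.217, 0.976, -0.001]
contact_force: [-1.2, -0.3, 6.1]
gripper_width: 0.142
grasp_force: 2.4
time: 3.0
tool_pos: [0.4872, 0.2146, 0.1879]
tool_rot: [0.002, 0.217, 0.976, -0.0]
contact_force: [-1.8, -2.6, 7.7]
gripper_width: 0.002
grasp_force: 3.6
```

Run:
```python
from h import *
from plant import manip
c=manip.camera_model("wrist");p,_=manip.grab_frame("wrist");t,_=manip.grab_frame("side")
cv2.imwrite("pics/ws.png",np.hstack([cv2.resize(p,(440,330)),cv2.resize(t[200:420,220:440],(330,330))])[:,:,::-1]);print(manip.state())
```

```text
{'time': 3.1, 'joint_pos': array([ 2.76167085e-01, -1.69841328e-01,  1.83327760e+00, -1.81538857e-03,
        1.47526840e+00, -8.56239689e-01]), 'joint_vel': array([-3.76867711e-04, -2.27667436e-03, -1.64244146e-05, -1.17232403e-03,
        4.07300075e-04, -1.10275563e-03]), 'joint_efforts': array([ 1.14271246e+00, -2.58983803e+01, -3.38285601e+01,  6.97864741e-01,
       -6.95090275e-01, -1.92775765e-04]), 'tool_pos': array([0.4872246 , 0.21460759, 0.18785668]), 'tool_rot': array([ 1.69998211e-03,  2.17360187e-01,  9.76089979e-01, -1.08653722e-04]), 'contact_force': array([-1.84485588, -2.7956683 ,  6.87424188]), 'ft_torque': array([-0.57906752,  0.28604488,  0.02449781]), 'grasp_force': 3.599581722264702, 'gripper_width': -0.0013851860947858097}
```

View pics/ws.png

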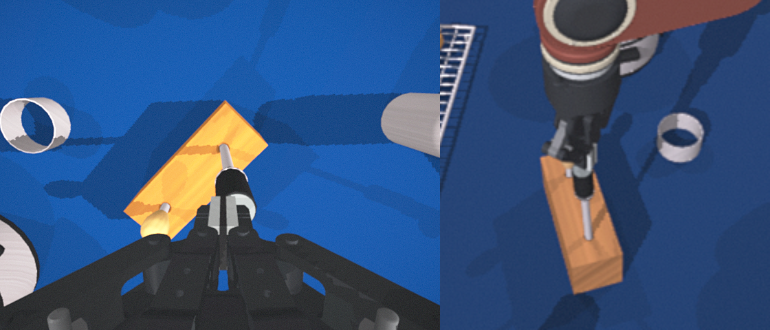

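The gripper is fully shut beside the handle. The probe stands on the tool's +x side, with its disc at about (240,203) in the left crop, and it's still in its bore. I'll open, rise a little and measure again.

```bash
python3 -m crank '[{"x":0,"y":0,"z":0,"turn":0},{"x":0,"y":0,"z":0,"turn":0},{"x":0,"y":0,"z":0,"turn":0},{"x":0,"y":0,"z":0,"turn":0},{"x":0,"y":0,"z":0,"turn":0}]' 100;python3 -m crank '[{"x":0,"y":0,"z":0,"turn":0},{"x":0,"y":0,"z":0,"turn":0},{"x":0,"y":0,"z":0,"turn":0},{"x":0,"y":0,"z":0,"turn":0},{"x":0,"y":0,"z":0,"turn":0}]'
python3 - <<'E'
from h import *
from plant import manip
c=manip.camera_model("wrist");p,d=manip.grab_frame("wrist");np.savez("w3.npz",p=p,d=d,**c)
sc=manip.camera_model("side");q,qd=manip.grab_frame("side");np.savez("s3.npz",p=q,d=qd,**sc)
W=c["world_to_cam"];s=manip.state()
f=lambda P:(lambda x:(x[:2]/x[2]).round(1))(c["mtx"]@(W[:3]@np.r_[P,1]))
print(s["tool_pos"],"tcp px",f(s["tool_pos"]),"grasp px",f(s["tool_pos"]+[0,0,.0187]),"+40mm",f(s["tool_pos"]+[0,0,.04]))
img=p.copy()
for P,col in((s["tool_pos"],(255,0,0)),(s["tool_pos"]+[0,0,.04],(255,255,0))):cv2.circle(img,tuple(int(v) for v in f(P)),3,col,-1)
cv2.imwrite("pics/ws3.png",np.hstack([img[100:480,100:540],cv2.resize(q[250:400,250:400],(380,380))[:,:360]])[:,:,::-1])
E
```

```text
time: 3.6
tool_pos: [0.4857, 0.2151, 0.1845]
tool_rot: [-0.001, 0.217, 0.976, -0.0]
contact_force: [0.6, 0.6, -0.6]
gripper_width: 0.842
grasp_force: 0.0
time: 4.1
tool_pos: [0.4861, 0.2152, 0.1851]
tool_rot: [-0.0, 0.217, 0.976, -0.0]
contact_force: [0.7, -1.0, -0.3]
gripper_width: 1.001
grasp_force: 0.0
[0.48608375 0.2151979  0.18512386] tcp px [325.4 269.6] grasp px [325.4 284.4] +40mm [325.4 305.4]
```

View pics/ws3.png

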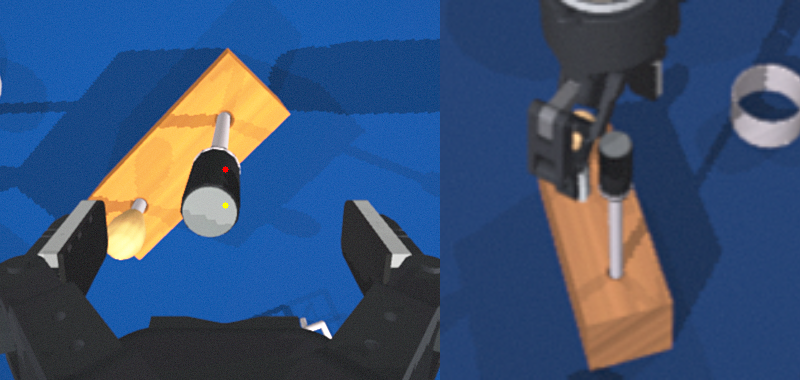

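Crop readings, full-image pixels in brackets: the disc is at (211,212) [311,312], and the pad ends are centred near (75,232) and (375,232) [175,332 and 475,332]. The pads look further to -x than the TCP model says, so I'll check against depth.

Run:
```python
from h import *
from plant import manip
from scipy.spatial.transform import Rotation as R
w=dict(np.load("w3.npz"));S=dict(np.load("s3.npz"));s=manip.state()
M=R.from_quat(s["tool_rot"][[1,2,3,0]])
def pt(u,v):
    o,d=ray(w,u,v);return o+d*w["d"][int(v),int(u)]
tl=lambda P:(M.inv().apply(P-s["tool_pos"])*1000).round(1)
for n,(u,v) in dict(Ltop=(185,304),Lmid=(168,335),Lbot=(150,360),Rtop=(462,304),Rmid=(480,335),Rbot=(497,360),disc=(311,312),disc2=(300,312),disc3=(322,312),handle=(320,260),stem=(322,235),skew=(225,345)).items(): P=pt(u,v);print(n,P.round(4),tl(P))
p=w["p"].astype(int);a,sa=blob((p.min(2)>110)&(p.max(2)-p.min(2)<45),(275,280,345,345));print(a,sa)
q=S["p"].astype(int);b,sb=blob((q.min(2)>85)&(q.max(2)-q.min(2)<45),(480//2+68,300,502,316) if 0 else (484//2+60,298,505//2+80,318));print(b,sb)
x,e=tri([ray(w,*a),ray(S,*b)]);print("tri",x,e,tl(x),"plane",tl(plane(ray(w,*a),.227)))
```

```text
Ltop [0.4568 0.1765 0.2453] [ 10.2 -47.5 -60.2]
Lmid [0.4577 0.1782 0.2655] [ 10.  -45.5 -80.4]
Lbot [0.4587 0.1766 0.2758] [  8.4 -46.5 -90.6]
Rtop [0.496  0.2612 0.2458] [ 10.5  45.9 -60.7]
Rmid [0.4955 0.2597 0.2659] [ 10.4  44.3 -80.8]
Rbot [0.498  0.26   0.2752] [  8.2  45.6 -90. ]
disc [0.4844 0.2099 0.2294] [ -0.7  -5.5 -44.3]
disc2 [0.4831 0.2058 0.2284] [ -1.3  -9.8 -43.2]
disc3 [0.486  0.2138 0.2297] [ -0.6  -1.3 -44.6]
handle [0.476  0.2172 0.1996] [ 10.   -2.4 -14.4]
stem [0.4825 0.2146 0.1326] [ 3.  -2.  52.5]
skew [0.5221 0.1257 0.1375] [-70.6 -65.8  47.6]
[309.07397134 311.32454924] [ 281  287   56   50 2163]
[318.64646465 306.47474747] [313 302  12  10  99]
tri [0.48601865 0.20810444 0.22331108] [np.float64(0.0004910722668965807), np.float64(0.0004910722668966229)] [ -2.9  -6.5 -38.2] plane [ -1.7  -6.4 -41.9]
```

The real fingertips sit about 40–45 mm behind the reported TCP, since depth puts the open pad ends 60 mm back. So the fingers closed on top of the handle. I'll correct laterally (x −0.1, y −0.6 cm) and go 4.4 cm lower.

```bash
python3 -m crank '[{"x":-0.1,"y":-0.6,"z":0,"turn":0},{"x":0,"y":0,"z":1.5,"turn":0},{"x":0,"y":0,"z":1.5,"turn":0},{"x":0,"y":0,"z":1.4,"turn":0},{"x":0,"y":0,"z":0,"turn":0}]';python3 -m crank '[{"x":0,"y":0,"z":0,"turn":0},{"x":0,"y":0,"z":0,"turn":0},{"x":0,"y":0,"z":0,"turn":0},{"x":0,"y":0,"z":0,"turn":0},{"x":0,"y":0,"z":0,"turn":0}]' 0;python3 -m crank '[{"x":0,"y":0,"z":0,"turn":0},{"x":0,"y":0,"z":0,"turn":0}]'
```

```text
time: 4.7
tool_pos: [0.482, 0.2087, 0.1369]
tool_rot: [-0.003, 0.217, 0.976, -0.002]
contact_force: [-0.7, -0.3, 0.2]
gripper_width: 1.002
grasp_force: 0.0
time: 5.2
tool_pos: [0.4856, 0.2108, 0.1421]
tool_rot: [0.001, 0.217, 0.976, 0.002]
contact_force: [1.8, 3.1, 0.1]
gripper_width: 0.265
grasp_force: 58.6
time: 5.4
tool_pos: [0.4855, 0.2106, 0.1421]
tool_rot: [0.001, 0.217, 0.976, 0.002]
contact_force: [2.6, 5.7, 1.2]
gripper_width: 0.269
grasp_force: 58.9
```

Gripped at 58.9 N and a 23 mm opening. Now I'll lift straight up.

```bash
python3 -m crank '[{"x":0,"y":0,"z":-2,"turn":0},{"x":0,"y":0,"z":-3,"turn":0},{"x":0,"y":0,"z":-3.5,"turn":0},{"x":0,"y":0,"z":-3.5,"turn":0},{"x":0,"y":0,"z":-3,"turn":0}]'; python3 -m crank '[{"x":-1.2,"y":-3,"z":0,"turn":0},{"x":-1.6,"y":-4,"z":0,"turn":0},{"x":-1.6,"y":-4,"z":0,"turn":0},{"x":-1.6,"y":-4,"z":0,"turn":0},{"x":-1.6,"y":-4,"z":0,"turn":0}]';  python3 -m crank '[{"x":-1.6,"y":-4,"z":0,"turn":0},{"x":-1.6,"y":-4,"z":0,"turn":0},{"x":-1.6,"y":-4,"z":0,"turn":0},{"x":0,"y":0,"z":0,"turn":0},{"x":0,"y":0,"z":0,"turn":0}]'
python3 - <<'E'
from h import *
from plant import manip
for n in("wrist","side","top"):
    c=manip.camera_model(n);p,d=manip.grab_frame(n);np.savez(n+"4.npz",p=p,d=d,**c)
    if n=="wrist":a=cv2.resize(p,(400,300))
    if n=="side":b=cv2.resize(p[80:260,240:480],(400,300))
    if n=="top":e=cv2.resize(p[180:300,340:500],(400,300))
cv2.imwrite("pics/m4.png",np.vstack([np.hstack([a,b]),np.hstack([e,e])])[:,:,::-1])
E
```

```text
time: 5.9
tool_pos: [0.4839, 0.2084, 0.2923]
tool_rot: [-0.0, 0.217, 0.976, -0.001]
contact_force: [0.3, 0.5, 0.0]
gripper_width: 0.266
grasp_force: 58.6
time: 6.4
tool_pos: [0.4712, 0.0029, 0.2903]
tool_rot: [-0.001, 0.217, 0.976, -0.001]
contact_force: [-0.3, -0.9, -2.1]
gripper_width: 0.264
grasp_force: 58.8
time: 6.9
tool_pos: [0.4643, -0.1248, 0.2902]
tool_rot: [-0.002, 0.218, 0.976, -0.0]
contact_force: [0.2, 0.7, -1.6]
gripper_width: 0.263
grasp_force: 58.8
```

View pics/m4.png

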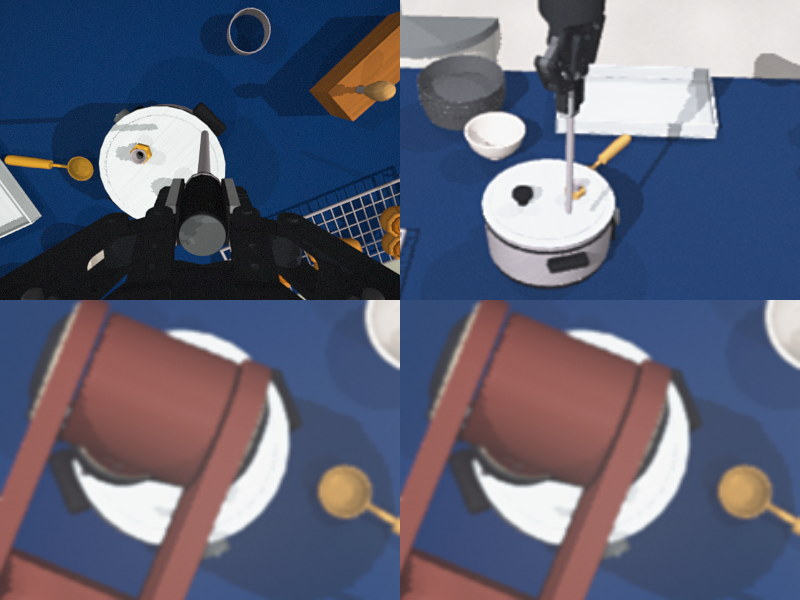

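The wrist view shows the gland mouth at about (226,249) and the stem tip at about (328,213), both in full-image pixels. In the side view the tip is near (341,207). I'll get exact values from depth masks and triangulation.

```bash
cat >> h.py <<'E'
def cloud(D):
    v,u=np.mgrid[:480,:640];T=D["world_to_cam"];K=np.linalg.inv(D["mtx"])
    X=(np.stack([u,v,np.ones_like(u)],-1)@K.T)*D["d"][...,None]
    return (X-T[:3,3])@T[:3,:3]
def stem(D,roi,zmin=.12,zmax=.3):
    "axis line (px) and tip px of the stem from depth, in roi, plus world points"
    C=cloud(D);u0,v0,u1,v1=roi;m=np.zeros((480,640),bool);m[v0:v1,u0:u1]=True
    m&=(C[...,2]>zmin)&(C[...,2]<zmax)&(D["d"]>0);return m,C
E
python3 - <<'E'
from h import *
from plant import manip
w=dict(np.load("wrist4.npz"));S=dict(np.load("side4.npz"));T=dict(np.load("top0.npz"))
m,C=stem(w,(305,195,350,290),.13)
rows=[(v,np.flatnonzero(m[v]).mean(),m[v].sum(),C[v][m[v]][:,2].mean().round(4)) for v in range(195,290,4) if m[v].any()];print(rows[:14])
print("first",[(v,m[v].sum()) for v in range(195,225) if m[v].any()][:5])
ms,Cs=stem(S,(320,120,365,230),.13)
print([(v,round(np.flatnonzero(ms[v]).mean(),1),ms[v].sum(),Cs[v][ms[v]].mean(0).round(3)) for v in range(140,230,4) if ms[v].any()]);print([(v,ms[v].sum()) for v in range(195,230)if ms[v].any()][-4:])
p=w["p"].astype(int);br,sb=blob((p[...,0]-p[...,2]>40),(205,225,250,270));print("brass",br,sb)
dk=p.max(2);g=dk[235:262,212:240];print(g[::2,::2])
for z in(.115,.127,.13):print(z,plane(ray(w,226,249),z))
print(tri([ray(w,226,249),ray(T,418.8,250.5)]));C2=C[230:268,208:246];k=(C2[...,2]>.112)&(C2[...,2]<.14);print("depth gland",C2[k].mean(0),C2[k][:,2].max(),C2[k].min(0),C2[k].max(0))
print(manip.state()["tool_pos"])
E
```

```text
[(211, np.float64(328.0), np.int64(11), np.float64(0.1723)), (215, np.float64(328.0), np.int64(13), np.float64(0.1853)), (219, np.float64(328.0), np.int64(13), np.float64(0.1993)), (223, np.float64(327.5), np.int64(14), np.float64(0.2103)), (227, np.float64(327.5), np.int64(14), np.float64(0.2217)), (231, np.float64(326.64285714285717), np.int64(14), np.float64(0.2316)), (235, np.float64(327.5), np.int64(16), np.float64(0.241)), (239, np.float64(327.5), np.int64(16), np.float64(0.2499)), (243, np.float64(327.0), np.int64(17), np.float64(0.2576)), (247, np.float64(327.0), np.int64(17), np.float64(0.2657)), (251, np.float64(327.4375), np.int64(16), np.float64(0.2734)), (255, np.float64(326.94117647058823), np.int64(17), np.float64(0.2798)), (259, np.float64(327.0), np.int64(19), np.float64(0.2857)), (263, np.float64(326.89473684210526), np.int64(19), np.float64(0.2918))]
first [(209, np.int64(6)), (210, np.int64(9)), (211, np.int64(11)), (212, np.int64(11)), (213, np.int64(12))]
[(160, np.float64(341.0), np.int64(5), array([ 0.467, -0.117,  0.294])), (164, np.float64(341.0), np.int64(5
[... 1527 characters left out ...]
 84 132 126 150 180 233 223]
 [177 164 165 160 155 152 122 121 125 131 179 222 224 219]
 [197 169 160 157 148 147 136 124 126 153 212 222 221 227]
 [209 198 172 154 148 136 125 138 167 199 223 224 226 224]
 [243 231 210 189 171 174 161 191 224 229 233 242 230 228]]
0.115 [ 0.46423797 -0.22913669  0.115     ]
0.127 [ 0.46218041 -0.2246692   0.127     ]
0.13 [ 0.46166602 -0.22355233  0.13      ]
(array([ 0.46163567, -0.22543294,  0.12576528]), [np.float64(0.0008151284287003234), np.float64(0.0008151284287004079)])
depth gland [ 0.46122361 -0.22743624  0.12082665] 0.1306046708614747 [ 0.44572351 -0.24235162  0.11222813] [ 0.47814037 -0.21375295  0.13060467]
[ 0.46506292 -0.12306903  0.29078677]
```

```bash
python3 -m crank '[{"x":-1.3,"y":-3.2,"z":0,"turn":0},{"x":-1.3,"y":-3.2,"z":0,"turn":0},{"x":-1.3,"y":-3.1,"z":0,"turn":0},{"x":0,"y":0,"z":1,"turn":0},{"x":0,"y":0,"z":0.8,"turn":0}]'; python3 -m crank '[{"x":0,"y":0,"z":0,"turn":0},{"x":0,"y":0,"z":0,"turn":0},{"x":0,"y":0,"z":0,"turn":0}]'
python3 - <<'E'
from h import *
from plant import manip
for n in("wrist","side"):
    c=manip.camera_model(n);p,d=manip.grab_frame(n);np.savez(n+"5.npz",p=p,d=d,**c)
    if n=="wrist":a=cv2.resize(p[160:280,280:400],(400,400),interpolation=0)
    if n=="side":b=cv2.resize(p[150:220,310:380],(400,400),interpolation=0)
    W=c["world_to_cam"]
    for P in([.4615,-.225,.127],[.4615,-.225,.141]):
        x=c["mtx"]@(W[:3]@np.r_[P,1]);print(n,x[:2]/x[2])
print(manip.state()["tool_pos"])
cv2.imwrite("pics/m5.png",np.hstack([a,b])[:,:,::-1])
E
```

```text
time: 7.55
tool_pos: [0.4605, -0.2258, 0.2724]
tool_rot: [-0.0, 0.217, 0.976, 0.0]
contact_force: [0.5, 1.4, -1.5]
gripper_width: 0.262
grasp_force: 59.3
time: 7.85
tool_pos: [0.4607, -0.2257, 0.2736]
tool_rot: [0.0, 0.216, 0.976, -0.0]
contact_force: [0.1, 0.0, -1.3]
gripper_width: 0.27
grasp_force: 59.3
wrist [326.39369341 209.09102808]
wrist [326.44794081 212.62633611]
side [344.83403483 189.0657765 ]
side [344.92683326 184.71702669]
[ 0.46066731 -0.22610277  0.2737347 ]
```

View pics/m5.png

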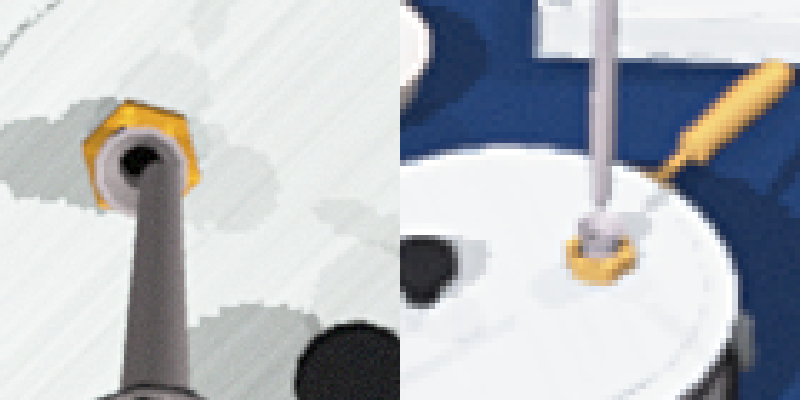

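In the left crop, the tip at (164,170) is right of and slightly above the mouth centre at (140,167). In the right crop, tip and nut share the same column (about 602). So the tip is about 5.5 mm off in world +y and fine in x. I'll correct by x −0.25, y −0.5 cm and check numerically.

```bash
python3 -m crank '[{"x":-0.25,"y":-0.5,"z":0,"turn":0},{"x":0,"y":0,"z":0,"turn":0},{"x":0,"y":0,"z":0,"turn":0}]'
python3 - <<'E'
from h import *
from plant import manip
def meas(w,s):
    p=w["p"].astype(int);_,b=blob((p[...,0]-p[...,2]>40),(290,175,360,250))
    m,C=stem(w,(305,180,350,285),.135)
    r=[(v,round(np.flatnonzero(m[v]).mean(),1),m[v].sum()) for v in range(180,285) if m[v].sum()>3]
    q=s["p"].astype(int);c,sb=blob((q[...,0]-q[...,2]>40),(336,183,357,203))
    ms,_=stem(s,(325,130,365,200),.135);rs=[(v,round(np.flatnonzero(ms[v]).mean(),1)) for v in range(150,200,6) if ms[v].any()]
    print("nut wrist bbox u",b[0],b[0]+b[2]-1,"v",b[1],b[1]+b[3]-1,"tip",r[:4],r[20::30],"| side nut u",sb[0],sb[0]+sb[2]-1,c,"stem",rs)
meas(dict(np.load("wrist5.npz")),dict(np.load("side5.npz")))
D={}
for n in("wrist","side"):
    c=manip.camera_model(n);p,d=manip.grab_frame(n);D[n]=dict(p=p,d=d,**c);np.savez(n+"6.npz",**D[n])
meas(D["wrist"],D["side"]);print(manip.state()["tool_pos"])
w=D["wrist"];T=np.load("top0.npz")
W=w["world_to_cam"];f=lambda P:(lambda x:(x[:2]/x[2]).round(1))(w["mtx"]@(W[:3]@np.r_[P,1]))
a=f([.4615,-.225,.112]);print("px shift nut->tip height",f([.4615,-.225,.1436])-a, "per mm world x,y",f([.4625,-.225,.1436])-f([.4615,-.225,.1436]),f([.4615,-.224,.1436])-f([.4615,-.225,.1436]))
E
```

```text
time: 8.25
tool_pos: [0.4605, -0.2324, 0.2732]
tool_rot: [0.0, 0.217, 0.976, 0.0]
contact_force: [0.3, 0.1, -1.3]
gripper_width: 0.268
grasp_force: 59.2
nut wrist bbox u 304 339 v 190 222 tip [(209, np.float64(328.0), np.int64(7)), (210, np.float64(328.0), np.int64(9)), (211, np.float64(327.7), np.int64(10)), (212, np.float64(328.1), np.int64(10))] [(229, np.float64(327.5), np.int64(14)), (259, np.float64(327.0), np.int64(19))] | side nut u 339 350 [344.29230769 195.6       ] stem [(150, np.float64(345.5)), (156, np.float64(345.0)), (162, np.float64(344.5)), (168, np.float64(344.5)), (174, np.float64(344.5)), (180, np.float64(344.5)), (186, np.float64(344.0))]
nut wrist bbox u 311 346 v 187 220 tip [(209, np.float64(328.0), np.int64(7)), (210, np.float64(328.0), np.int64(9)), (211, np.float64(328.0), np.int64(11)), (212, np.float64(328.0), np.int64(11))] [(229, np.float64(327.5), np.int64(14)), (259, np.float64(327.0), np.int64(19))] | side nut u 339 350 [344.29230769 195.6       ] stem [(150, np.float64(345.5)), (156, np.float64(345.5)), (162, np.float64(345.0)), (168, np.float64(344.5)), (174, np.float64(344.5)), (180, np.float64(344.5))]
[ 0.46049067 -0.23225076  0.27311749]
px shift nut->tip height [0.8 7.5] per mm world x,y [0.5 1.1] [ 1.1 -0.5]
```

Wrist nut centre u is 328.5 and tip u is 328.0, and the side columns agree, so they're aligned. I'll lower the tip into the mouth.

```bash
for i in 1; do python3 -m crank '[{"x":0,"y":0,"z":0.5,"turn":0},{"x":0,"y":0,"z":0.5,"turn":0},{"x":0,"y":0,"z":0.5,"turn":0},{"x":0,"y":0,"z":0.3,"turn":0},{"x":0,"y":0,"z":0,"turn":0}]'; done; python3 -m crank '[{"x":0,"y":0,"z":0.3,"turn":0},{"x":0,"y":0,"z":0.2,"turn":0},{"x":0,"y":0,"z":0,"turn":0}]'
```

```text
time: 8.85
tool_pos: [0.4602, -0.2319, 0.2541]
tool_rot: [-0.001, 0.217, 0.976, 0.0]
contact_force: [0.3, -0.4, -1.4]
gripper_width: 0.268
grasp_force: 59.2
time: 9.15
tool_pos: [0.4604, -0.2321, 0.2498]
tool_rot: [-0.0, 0.217, 0.976, 0.0]
contact_force: [-0.3, 0.5, -1.3]
gripper_width: 0.271
grasp_force: 59.2
```

```bash
python3 -m crank '[{"x":0,"y":0,"z":0.3,"turn":0},{"x":0,"y":0,"z":0.2,"turn":0},{"x":0,"y":0,"z":0,"turn":0}]';python3 -m crank '[{"x":0,"y":0,"z":0.3,"turn":0},{"x":0,"y":0,"z":0.3,"turn":0},{"x":0,"y":0,"z":0,"turn":0}]'; python3 -m crank '[{"x":0,"y":0,"z":0.3,"turn":0},{"x":0,"y":0,"z":0.3,"turn":0},{"x":0,"y":0,"z":0,"turn":0}]'
```

```text
time: 9.45
tool_pos: [0.4603, -0.232, 0.2446]
tool_rot: [-0.0, 0.217, 0.976, 0.0]
contact_force: [0.4, -0.1, -1.3]
gripper_width: 0.264
grasp_force: 59.2
time: 9.75
tool_pos: [0.4605, -0.2319, 0.2385]
tool_rot: [-0.0, 0.217, 0.976, 0.0]
contact_force: [0.8, 0.3, -1.6]
gripper_width: 0.267
grasp_force: 59.2
time: 10.05
tool_pos: [0.4606, -0.2321, 0.233]
tool_rot: [0.0, 0.217, 0.976, 0.0]
contact_force: [0.9, 0.4, 0.1]
gripper_width: 0.268
grasp_force: 59.7
```

```bash
python3 -m crank '[{"x":0,"y":0,"z":0.2,"turn":0},{"x":0,"y":0,"z":0.2,"turn":0},{"x":0,"y":0,"z":0,"turn":0}]'; python3 -m crank '[{"x":0,"y":0,"z":0.2,"turn":0},{"x":0,"y":0,"z":0.2,"turn":0},{"x":0,"y":0,"z":0,"turn":0}]';  python3 - <<'E'
from plant import manip;from h import *
c=manip.camera_model("wrist");p,d=manip.grab_frame("wrist");s=manip.grab_frame("side")[0]
a=cv2.resize(p[160:280,280:400],(400,400),interpolation=0);b=cv2.resize(s[150:220,310:380],(400,400),interpolation=0);cv2.imwrite("pics/m6.png",np.hstack([a,b])[:,:,::-1])
E
```

```text
time: 10.35
tool_pos: [0.4605, -0.2321, 0.2287]
tool_rot: [-0.0, 0.217, 0.976, 0.0]
contact_force: [1.2, 0.4, 0.8]
gripper_width: 0.266
grasp_force: 59.8
time: 10.65
tool_pos: [0.4604, -0.232, 0.2245]
tool_rot: [-0.0, 0.217, 0.976, 0.0]
contact_force: [1.7, 1.0, 0.6]
gripper_width: 0.263
grasp_force: 59.8
```

View pics/m6.png

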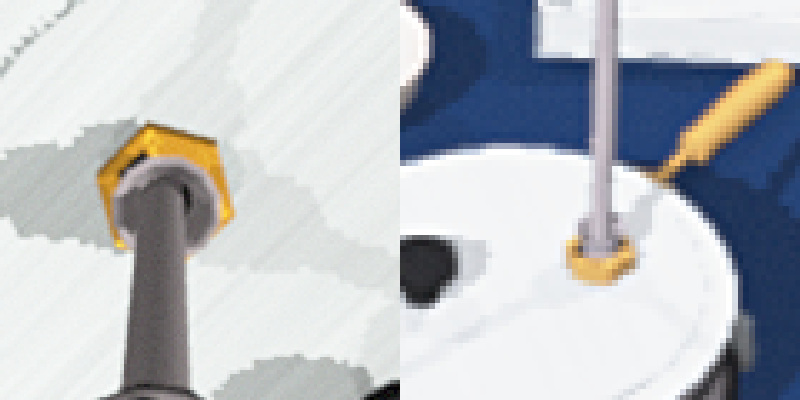

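The stem is inside the gland, at crop (160,190), sitting about 1 mm left of the sleeve's middle. I'll nudge to relieve the side load and slide on down.

```bash
python3 -m crank '[{"x":-0.05,"y":0.1,"z":0.2,"turn":0},{"x":0,"y":0,"z":0.2,"turn":0},{"x":0,"y":0,"z":0.2,"turn":0},{"x":0,"y":0,"z":0,"turn":0}]'; python3 -m crank '[{"x":0,"y":0,"z":0.2,"turn":0},{"x":0,"y":0,"z":0.2,"turn":0},{"x":0,"y":0,"z":0.2,"turn":0},{"x":0,"y":0,"z":0,"turn":0}]'
```

```text
time: 11.15
tool_pos: [0.4611, -0.2316, 0.2184]
tool_rot: [-0.0, 0.217, 0.976, -0.0]
contact_force: [0.2, -0.4, -0.2]
gripper_width: 0.271
grasp_force: 59.4
time: 11.55
tool_pos: [0.4611, -0.2314, 0.2124]
tool_rot: [-0.0, 0.217, 0.976, 0.0]
contact_force: [0.3, -1.5, 0.6]
gripper_width: 0.261
grasp_force: 59.3
```

```bash
python3 -m crank '[{"x":0,"y":0,"z":0.2,"turn":0},{"x":0,"y":0,"z":0.2,"turn":0},{"x":0,"y":0,"z":0.2,"turn":0},{"x":0,"y":0,"z":0,"turn":0}]'; python3 -m crank '[{"x":0,"y":0,"z":0.2,"turn":0},{"x":0,"y":0,"z":0.2,"turn":0},{"x":0,"y":0,"z":0.2,"turn":0},{"x":0,"y":0,"z":0,"turn":0}]'
```

```text
time: 11.95
tool_pos: [0.4611, -0.2313, 0.2064]
tool_rot: [-0.0, 0.217, 0.976, 0.0]
contact_force: [-0.6, -0.4, 0.1]
gripper_width: 0.263
grasp_force: 59.4
time: 12.35
tool_pos: [0.4612, -0.2314, 0.2004]
tool_rot: [-0.0, 0.217, 0.976, 0.0]
contact_force: [0.0, -0.3, -0.8]
gripper_width: 0.264
grasp_force: 59.4
```

Contact loads the arm softly, at about 2 N/mm, so I'll go on in typed 2 mm steps with a force check between each.

```bash
cat > chk.py <<'E'
from plant import manip
s=manip.state();f=s["contact_force"];print(s["time"].__round__(2),s["tool_pos"].round(4),f.round(1));raise SystemExit(f[2]>3.0)
E
python3 -m crank '[{"x":0,"y":0,"z":0.1,"turn":0},{"x":0,"y":0,"z":0.1,"turn":0},{"x":0,"y":0,"z":0,"turn":0}]' >/dev/null && python3 chk.py && python3 -m crank '[{"x":0,"y":0,"z":0.1,"turn":0},{"x":0,"y":0,"z":0.1,"turn":0},{"x":0,"y":0,"z":0,"turn":0}]' >/dev/null && python3 chk.py && python3 -m crank '[{"x":0,"y":0,"z":0.1,"turn":0},{"x":0,"y":0,"z":0.1,"turn":0},{"x":0,"y":0,"z":0,"turn":0}]' >/dev/null && python3 chk.py && python3 -m crank '[{"x":0,"y":0,"z":0.1,"turn":0},{"x":0,"y":0,"z":0.1,"turn":0},{"x":0,"y":0,"z":0,"turn":0}]' >/dev/null && python3 chk.py && python3 -m crank '[{"x":0,"y":0,"z":0.1,"turn":0},{"x":0,"y":0,"z":0.1,"turn":0},{"x":0,"y":0,"z":0,"turn":0}]' >/dev/null && python3 chk.py && python3 -m crank '[{"x":0,"y":0,"z":0.1,"turn":0},{"x":0,"y":0,"z":0.1,"turn":0},{"x":0,"y":0,"z":0,"turn":0}]' >/dev/null && python3 chk.py && python3 -m crank '[{"x":0,"y":0,"z":0.1,"turn":0},{"x":0,"y":0,"z":0.1,"turn":0},{"x":0,"y":0,"z":0,"turn":0}]' >/dev/null && python3 chk.py && python3 -m crank '[{"x":0,"y":0,"z":0.1,"turn":0},{"x":0,"y":0,"z":0.1,"turn":0},{"x":0,"y":0,"z":0,"turn":0}]' >/dev/null && python3 chk.py
```

```text
12.65 [ 0.4613 -0.2314  0.1988] [-0.1  0.1  2.1]False
```

```bash
sed -i 's/SystemExit(f\[2\]>3.0)/SystemExit(int(f[2]>4.0))/' chk.py
python3 -m crank '[{"x":0,"y":0,"z":0.1,"turn":0},{"x":0,"y":0,"z":0.1,"turn":0},{"x":0,"y":0,"z":0,"turn":0}]' >/dev/null && python3 chk.py && python3 -m crank '[{"x":0,"y":0,"z":0.1,"turn":0},{"x":0,"y":0,"z":0.1,"turn":0},{"x":0,"y":0,"z":0,"turn":0}]' >/dev/null && python3 chk.py && python3 -m crank '[{"x":0,"y":0,"z":0.1,"turn":0},{"x":0,"y":0,"z":0.1,"turn":0},{"x":0,"y":0,"z":0,"turn":0}]' >/dev/null && python3 chk.py && python3 -m crank '[{"x":0,"y":0,"z":0.1,"turn":0},{"x":0,"y":0,"z":0.1,"turn":0},{"x":0,"y":0,"z":0,"turn":0}]' >/dev/null && python3 chk.py && python3 -m crank '[{"x":0,"y":0,"z":0.1,"turn":0},{"x":0,"y":0,"z":0.1,"turn":0},{"x":0,"y":0,"z":0,"turn":0}]' >/dev/null && python3 chk.py && python3 -m crank '[{"x":0,"y":0,"z":0.1,"turn":0},{"x":0,"y":0,"z":0.1,"turn":0},{"x":0,"y":0,"z":0,"turn":0}]' >/dev/null && python3 chk.py && python3 -m crank '[{"x":0,"y":0,"z":0.1,"turn":0},{"x":0,"y":0,"z":0.1,"turn":0},{"x":0,"y":0,"z":0,"turn":0}]' >/dev/null && python3 chk.py
```

```text
12.95 [ 0.4613 -0.2314  0.1968] [1. 0. 1.]
13.25 [ 0.4613 -0.2314  0.1948] [-0.  -0.2  0.7]
13.55 [ 0.4613 -0.2314  0.1928] [-0.1 -0.   0.8]
13.85 [ 0.4613 -0.2314  0.1908] [-0.2 -0.2  1.3]
14.15 [ 0.4613 -0.2314  0.1888] [ 0.2 -0.2  1.2]
14.45 [ 0.4613 -0.2314  0.1868] [-0.2  0.3  0.5]
14.75 [ 0.4613 -0.2314  0.1848] [ 0.7 -0.3  0.8]
```

```bash
python3 -m crank '[{"x":0,"y":0,"z":0.1,"turn":0},{"x":0,"y":0,"z":0.1,"turn":0},{"x":0,"y":0,"z":0,"turn":0}]' >/dev/null && python3 chk.py && python3 -m crank '[{"x":0,"y":0,"z":0.1,"turn":0},{"x":0,"y":0,"z":0.1,"turn":0},{"x":0,"y":0,"z":0,"turn":0}]' >/dev/null && python3 chk.py && python3 -m crank '[{"x":0,"y":0,"z":0.1,"turn":0},{"x":0,"y":0,"z":0.1,"turn":0},{"x":0,"y":0,"z":0,"turn":0}]' >/dev/null && python3 chk.py && python3 -m crank '[{"x":0,"y":0,"z":0.1,"turn":0},{"x":0,"y":0,"z":0.1,"turn":0},{"x":0,"y":0,"z":0,"turn":0}]' >/dev/null && python3 chk.py && python3 -m crank '[{"x":0,"y":0,"z":0.1,"turn":0},{"x":0,"y":0,"z":0.1,"turn":0},{"x":0,"y":0,"z":0,"turn":0}]' >/dev/null && python3 chk.py && python3 -m crank '[{"x":0,"y":0,"z":0.1,"turn":0},{"x":0,"y":0,"z":0.1,"turn":0},{"x":0,"y":0,"z":0,"turn":0}]' >/dev/null && python3 chk.py && python3 -m crank '[{"x":0,"y":0,"z":0.1,"turn":0},{"x":0,"y":0,"z":0.1,"turn":0},{"x":0,"y":0,"z":0,"turn":0}]' >/dev/null && python3 chk.py && python3 -m crank '[{"x":0,"y":0,"z":0.1,"turn":0},{"x":0,"y":0,"z":0.1,"turn":0},{"x":0,"y":0,"z":0,"turn":0}]' >/dev/null && python3 chk.py && python3 -m crank '[{"x":0,"y":0,"z":0.1,"turn":0},{"x":0,"y":0,"z":0.1,"turn":0},{"x":0,"y":0,"z":0,"turn":0}]' >/dev/null && python3 chk.py && python3 -m crank '[{"x":0,"y":0,"z":0.1,"turn":0},{"x":0,"y":0,"z":0.1,"turn":0},{"x":0,"y":0,"z":0,"turn":0}]' >/dev/null && python3 chk.py
```

```text
15.05 [ 0.4613 -0.2314  0.1828] [0.9 0.2 1.8]
15.35 [ 0.4617 -0.2315  0.182 ] [-0.6  1.   5.5]
```

```bash
python3 -m crank '[{"x":0,"y":0,"z":0,"turn":0},{"x":0,"y":0,"z":0,"turn":0}]' >/dev/null; python3 chk.py; python3 -m crank '[{"x":0,"y":0,"z":0.1,"turn":0},{"x":0,"y":0,"z":0,"turn":0},{"x":0,"y":0,"z":0,"turn":0}]' >/dev/null; python3 chk.py
python3 - <<'E'
from plant import manip;from h import *
for n in("wrist","side"):
    c=manip.camera_model(n);p,d=manip.grab_frame(n);np.savez(n+"7.npz",p=p,d=d,**c)
E
```

```text
15.55 [ 0.4617 -0.2316  0.182 ] [-0.6  1.3  5.5]
15.85 [ 0.4619 -0.2316  0.1818] [-1.7  0.6  7.8]
```

The bottom is confirmed: 1 mm more command gave +2.3 N and only 0.2 mm of motion. The unloaded bottom corresponds to TCP z ≈ 0.1825, so the target is 0.1925. I'll draw back and read.

```bash
python3 -m crank '[{"x":0,"y":0,"z":-0.3,"turn":0},{"x":0,"y":0,"z":-0.3,"turn":0},{"x":0,"y":0,"z":-0.3,"turn":0},{"x":0,"y":0,"z":-0.3,"turn":0},{"x":0,"y":0,"z":0,"turn":0}]'>/dev/null; python3 chk.py;  python3 -m crank '[{"x":0,"y":0,"z":0,"turn":0},{"x":0,"y":0,"z":0,"turn":0}]'>/dev/null; python3 chk.py
```

```text
16.45 [ 0.4612 -0.2311  0.1922] [ 0.2  0.7 -2.1]
16.65 [ 0.4613 -0.2312  0.1923] [-0.3  1.2 -1.7]
```

```bash
python3 -m crank '[{"x":0,"y":0,"z":-0.02,"turn":0},{"x":0,"y":0,"z":0,"turn":0},{"x":0,"y":0,"z":0,"turn":0}]'>/dev/null; python3 chk.py
python3 -c "
from plant import manip;from h import *
c=manip.camera_model('side');p,d=manip.grab_frame('side');np.savez('side8.npz',p=p,d=d,**c)"
python3 -m crank '[{"x":0,"y":0,"z":0,"turn":0},{"x":0,"y":0,"z":0,"turn":0},{"x":0,"y":0,"z":0,"turn":0},{"x":0,"y":0,"z":0,"turn":0},{"x":0,"y":0,"z":0,"turn":0}]' 100
python3 -m crank '[{"x":0,"y":0,"z":0,"turn":0},{"x":0,"y":0,"z":0,"turn":0},{"x":0,"y":0,"z":0,"turn":0},{"x":0,"y":0,"z":0,"turn":0},{"x":0,"y":0,"z":0,"turn":0}]'
python3 -m crank '[{"x":0,"y":0,"z":-1,"turn":0},{"x":0,"y":0,"z":-2,"turn":0},{"x":0,"y":0,"z":-3,"turn":0},{"x":0,"y":0,"z":-3,"turn":0},{"x":0,"y":0,"z":-2,"turn":0}]'
python3 - <<'E'
from plant import manip;from h import *
c=manip.camera_model('side');p,d=manip.grab_frame('side');np.savez('side9.npz',p=p,d=d,**c)
# stem/handle boundary row above the gland in side views: pan / drawn back / released
for f in("side7","side8","side9"):
    D=np.load(f+".npz");g=D["p"][140:192,342:348].max(2).mean(1);print(f,g.round().astype(int)[::1])
E
```

```text
16.95 [ 0.4613 -0.2313  0.1923] [-0.5  1.5 -3.1]
time: 17.5
tool_pos: [0.4615, -0.2317, 0.1926]
tool_rot: [0.0, 0.217, 0.976, -0.0]
contact_force: [-0.2, 0.2, 0.7]
gripper_width: 0.999
grasp_force: 0.0
time: 18.0
tool_pos: [0.4614, -0.2314, 0.1923]
tool_rot: [-0.0, 0.217, 0.976, 0.0]
contact_force: [-0.2, -0.3, -0.2]
gripper_width: 1.0
grasp_force: 0.0
time: 18.5
tool_pos: [0.462, -0.2318, 0.3059]
tool_rot: [0.002, 0.217, 0.976, -0.001]
contact_force: [-0.7, -0.7, -0.2]
gripper_width: 0.997
grasp_force: 0.0
side7 [ 67  71  71  58  44  44  46  46  48  69  84  86 104 113 116 123 114 112
 113 120 136 155 145 160 165 166 166 167 166 165 165 164 162 163 162 161
 164 180 194 213 212 210 212 212 213 214 211 186 173 179 174 165]
side8 [ 47  46  47  50  50  64  82  85  94 116 111 115 117 114 108 114 126 145
 174 206 165 156 159 161 163 164 163 165 170 172 170 166 166 166 166 164
 168 186 199 210 211 212 214 214 213 213 212 189 176 181 177 165]
side9 [ 41  45  46  46  47  46  45  46  45  46  45  45  43  42  50  92 141 148
 214 210 167 160 162 164 164 167 167 165 163 165 164 166 167 164 164 163
 164 180 194 214 214 211 213 213 214 215 212 187 174 180 176 166]
```

```bash
python3 -c "
from plant import manip;print(manip.job_done())"
```

```text
the job is handed in; nothing more can be done
None
```

Job handed in: the probe hangs in the gland drawn back about 10 mm from the pan bottom (about 9.8 mm by the arm's own reading; the side camera showed no visible slip on release). It was released at 18.5 s with the arm clear. The first grasp closed on top of the handle, pressing it at about 8 N, before I corrected it.

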